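Screw the cap back on the tumbling barrel

ROBOT

A 6-joint arm with a two-finger parallel gripper is mounted at the origin on a cart in front of the work surface, level with it; the furniture and walls round the work are solid. World frame = base frame: x ahead of the robot, y to its left, z up, the work surface at z = 0. Lengths are in m, angles in rad, forces in N, time in s.
With the tool pointing down it reaches from about 0.35 to 0.85 m from the base axis. Payload 8.1 kg.
Tool frame: the origin (TCP) lies at the centre of the arm's flange, where the gripper is bolted on; the fingertips stand 186 mm ahead of it and the grasp point (between the pads) lies 167 mm ahead of it; z points along the fingers, y is the line along which they close (so a half turn about z gives the same grasp; the last joint's range is limited). The gripper opens to 93 mm and grips with 3 to 60 N. Pads are 15 mm wide; open, the fingers measure 128 mm over their backs; the gripper's body (75 mm by 188 mm) begins 65 mm behind the grasp point.
Start: joints at [-0.085, 0.13, 1.488, -0, 1.523, -0.085], TCP at [0.6, 0, 0.405] pointing down, gripper open.
Joint ranges: [-2.96, 2.96], [-0.89, 2.26], [0.02, 2.5], [-1.34, 4.48], [0, 2.73], [-2.66, 2.66]. Speed limits (rad/s): [2.39, 2.39, 2.79, 3.14, 3.14, 3.14].

INTERFACE

Orientations are given as a rotation vector (axis times angle).
In Python, from plant import read_state, read_camera, camera_params, robot gives the robot as it stands.
- The arm moves only by the tool carry_out, never from a script. Its argument "targets" is a list of rows, each an object of numbers: "hand": the opening in per cent of the stroke, from 0 (shut) to 100 (fully open); "x", "y", "z": the shift along the tool's x, y, z in m; "ax", "ay", "az": the turn, a rotation vector about the tool's x, y, z in rad. In form: [{"hand": .., "x": .., "y": .., "z": .., "ax": .., "ay": .., "az": ..}, ...]. A call has 1 to 8 rows; each row is the pose to reach, as a shift and turn from the pose commanded when the call began, along the tool's axes at that moment; what a row does not reach only later rows make up. A row lasts 1/8 s, in which the tool goes at most 62.5 mm and 10.7 degrees, less where a joint would pass 70% of its speed; a pose out of reach is approached as far as the arm can. A call with a gripper value outside its range is refused whole. The fingers move at their own pace and stop on an object; "newtons" is the grip in N (left out, the last holds). Time passes only in rows, so rows that repeat a pose let the fingers close. It gives the time, the measured TCP pose, the force, the opening and the grip force at its end, in the units of the state.
- read_state(): the state, without advancing time (a new reading comes with each control period).
- read_camera(name): name is "scene" or "side" or "wrist"; returns (picture, depth): 480x640x3 uint8, blue, green, red; 480x640 float32, m along the optical axis (not along the pixel's ray), 0 where there is no reading.
- camera_params(name): a dict with "fx", "fy", "cx", "cy" (pixels), "position" and "rotation" of the camera in the world. Camera axes: x right, y up, looking along -z (the intrinsics and any distortion apply to the point x, -y, -z); pixel columns grow to the right and rows downward; lengths in m; the calibration is good to about 2 mm. A picture is of the moment at which its call begins: read the wrist's pose just before it. camera_params takes no time and is no camera call; for the wrist camera it gives the pose at the moment of the call.
- robot.close_job(): hands the job in; it is judged then, once.
The state is a dict: "t": time; "q": joint angles; "dq": joint speeds; "joint_torque": joint torques, N m; "tool_pos": TCP position; "orientation": TCP orientation; "force": force on the tool from outside, world axes, zero at the start; "wrist_torque": the same for the moment, N m; "opening": finger opening in m; "gripper_force": force on a finger pad.
Only numpy, scipy, OpenCV 4.12 (cv2) and the standard library are available. Lean on these libraries where they do the work, as an engineer would, in place of code of your own. Each camera call takes 0.05 s, during which the arm holds its last target. There are 200 camera calls.

TASK

Close the tumbler: set the orange cap square on the barrel's tilted neck, turn it backwards (anticlockwise) until you feel it drop into the thread, then screw it clockwise fully home so that it sits tight, and let go. Leave the other things on the bench where they are.

Things in the scene. Friction and masses are not known exactly. Their poses are not given: they have to be found in the camera images.
- tumbler: bench tumbler, fixed to the bench: grey base 180 x 130 mm, black ribbed barrel (diameter 112 mm) leaning 30 degrees from vertical to the base's front (its own -x). The barrel was stopped at any angle about its axis, which is not told; its gear motor holds it firmly (6 N m). Origin: under the centre of the base, on the bench top; z up.
- mouth (a point): centre of the rim of the barrel's bright threaded neck, 230 mm above the bench. Its z axis is the barrel's axis and points out of the mouth, 30 degrees from vertical, to the robot's side; it does not turn with the barrel. Neck: outer diameter 45 mm, 27 mm long, bore 38 mm.
- thread (a point): on the axis 3 mm below the rim, where the thread starts. Three-start right-hand thread: three ridges 120 degrees apart, outer diameter 55 mm, 4 mm thick, lead 28.5 mm a turn, each running 190 degrees down clockwise from a blunt end. Before each start an entry slot 32 degrees wide; its other side is closed by a thin upright rib, as high as the starts, standing on the ridge below.
- cap: orange screw cap, 80 to 145 g, standing on the bench on its open side. Skirt 64 mm across (66 over its ribs) and 22 mm high to the flat top, on which stands a finger bar; 50 mm high in all. A push of 3 to 8 N is enough to feel the thread, and 0.6 N m to tighten it. Origin: centre of the skirt's lower edge; z up through the bar, x along the bar.
- cap_bar (a point): middle of the cap's finger bar, 36 mm above the cap's origin. The bar is 58 mm long (cap's x), 14 mm wide (cap's y), 28 mm high, with flat sides.
- cap_lugs (a point): on the cap's axis 3 mm above its lower edge, level with the three lugs inside the skirt: 4 mm thick, 16 degrees wide, 120 degrees apart, one on the cap's +x side; 50 mm clear between them, skirt bore 58 mm. Set down, they lie on the ridges or ribs; turned clockwise there they run against the ribs; turned anticlockwise they climb, by 6 mm at most, and drop 9 mm into the slots.
- cap_seat (a point): centre of the cap's flat inner face, 18 mm above its origin. Its height over the rim along the mouth's z: 8 to 14 mm while the lugs lie on ridges (14 on a rib or at a start; off a rib they fall to 8), 4 to 7 once dropped into the thread, 0 when home, some 83 degrees clockwise after the drop, of which the last 19 take up the 1.5 mm of play; then it stiffens. Sideways play 1.5 mm.
- pan: dark grey round pan, 146 mm across, 59 mm high, with two bolts in it; origin under its centre. Leave it alone.
- spanner: steel open-ended spanner, 202 mm long (along its y), 6 mm thick; origin under its middle. Leave it alone.
- screwdriver: screwdriver with a yellow handle, 235 mm long (along its y), 29 mm high; origin under its middle. Leave it alone.
- screw_box: open white carton of screws, 105 x 127 mm, 63 mm high; origin under its centre. Leave it alone.
- oiler: red pump oiler, 76 mm across, 152 mm high with its thin spout; origin under its body. Leave it alone.
Not all that is in view belongs to the job. Of the things that look like the cap, take the one that is farthest to the robot's left at the start.

How it is judged:
At the end, for the whole second after the job is handed in: The cap is screwed home on the neck: its inner face within 1.5 mm of the rim along the axis and within 4 mm of the mouth's centre, square to within 3 degrees, tight (thread and rim pressed together with over 8 N, where a loose cap has its weight only), at rest and let go (z of cap_seat in the frame of mouth between -0.002 and 0.0015 m and distance between cap_seat and mouth below 0.004 m and angle between the z axis of cap and the z axis of mouth, either way round below 0.05 rad and linear speed of cap below 0.02 m/s and contact force between cap and tumbler above 8 N); the robot touches nothing.
It fails at once if the pan is shifted by more than 30 mm (distance of pan from where it was at the start of the episode above 0.03 m).
It fails at once if the spanner is shifted by more than 30 mm (distance of spanner from where it was at the start of the episode above 0.03 m).
It fails at once if the screwdriver is shifted by more than 30 mm (distance of screwdriver from where it was at the start of the episode above 0.03 m).
It fails at once if the white carton is shifted by more than 30 mm (distance of screw_box from where it was at the start of the episode above 0.03 m).
It fails at once if the oiler is shifted by more than 30 mm (distance of oiler from where it was at the start of the episode above 0.03 m).
It also fails if it takes over 51 s, if anything falls off the work surface, if the arm or the gripper's body presses on something with over 40 N, if the wrist force passes 120 N, or if a joint passes its speed limit or range.

## Working session

There is one attempt and no reset: what is moved stays moved. The work goes in short steps, Python scripts to look and compute and a tool call to move; the robot and the scene stay as the last step left them, time stands still between calls to the robot, and variables do not carry over. Pictures are saved under pics/ and viewed, at most 10 in all, crops included, and the job is handed in when it is done.

Besides the shell and the picture viewer there is one more tool, called after ">>>" as name(argument=value, ...) on one line, values as JSON. carry_out: Moves the arm, as the interface text tells. Its arguments: {"type":"object","properties":{"targets":{"type":"array","items":{"type":"object","properties":{"hand":{"type":"number"},"x":{"type":"number"},"y":{"type":"number"},"z":{"type":"number"},"ax":{"type":"number"},"ay":{"type":"number"},"az":{"type":"number"}}}},"newtons":{"type":"number"}},"required":["targets"]}

```bash
mkdir -p pics; ls; python3 - <<'E'
from plant import *
import cv2,numpy as np
s=read_state();print(s)
for n in ("scene","side"):
    p,d=read_camera(n);cv2.imwrite(f"pics/{n}0.png",p);np.savez(f"{n}0.npz",p=p,d=d);print(n,camera_params(n))
E
```

```text
pics
{'t': 0.0, 'q': array([-8.53964034e-02,  1.31152807e-01,  1.48926605e+00, -2.70301206e-05,
        1.52299054e+00, -8.54091502e-02]), 'dq': array([-0.00039224,  0.00054727, -0.0007796 ,  0.00028537,  0.00066063,
       -0.0004539 ]), 'joint_torque': array([-1.61290725e-03, -5.59853125e+01, -4.91755986e+01,  7.67333270e-02,
        3.59135563e-02, -2.97389461e-04]), 'tool_pos': array([5.99774403e-01, 3.86270021e-05, 4.03699396e-01]), 'orientation': array([-2.22045522e+00, -2.22048644e+00,  1.87003307e-03]), 'force': array([-0.30435487, -0.16695866, -0.75052252]), 'wrist_torque': array([ 0.00115764,  0.02673777, -0.0251095 ]), 'gripper_force': 0.0, 'opening': 0.09317442367829254}
scene {'fx': 496.365172194177, 'fy': 496.365172194177, 'cx': 328.4166140337754, 'cy': 240.44383853778697, 'position': array([-0.04990689, -0.77585981,  0.73773861]), 'rotation': array([ 0.97807852, -0.31853613, -0.53457649])}
side {'fx': 544.0799027330197, 'fy': 544.0799027330197, 'cx': 319.9464394370264, 'cy': 242.21308613723244, 'position': array([0.43697459, 1.29442701, 0.84448156]), 'rotation': array([ 0.04569619, -1.62572918, -2.67074928])}
```

View pics/scene0.png

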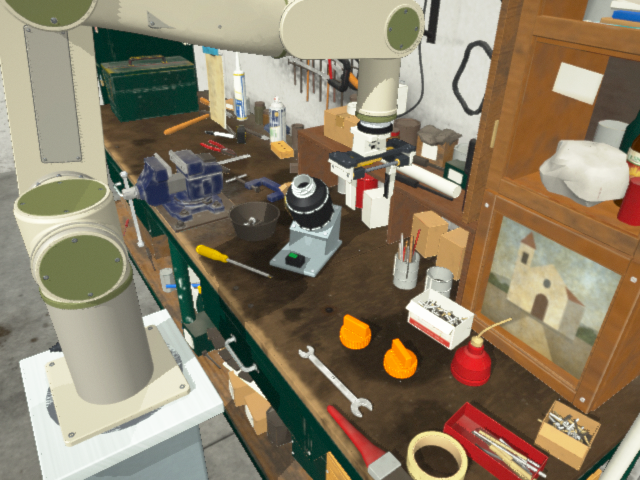

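View pics/side0.png

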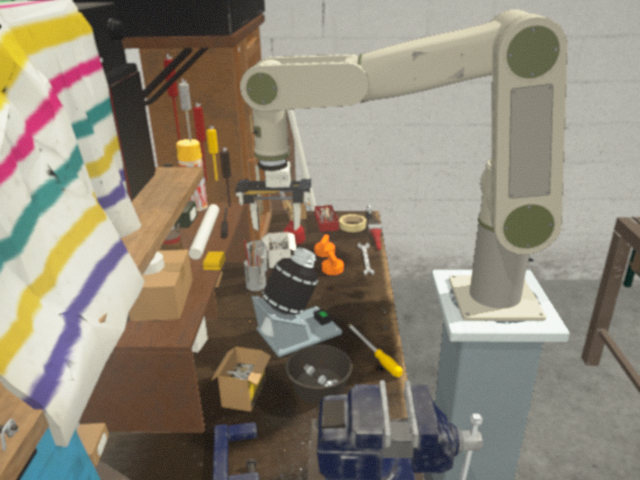

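```bash
cat > h.py <<'E'
import cv2,numpy as np
from scipy.spatial.transform import Rotation as R
from plant import *
def cloud(d,c):
    v,u=np.mgrid[:480,:640]
    P=np.stack([(u-c['cx'])/c['fx']*d,-(v-c['cy'])/c['fy']*d,-d],-1)
    return P@R.from_rotvec(c['rotation']).as_matrix().T+c['position']
def ray(u,v,c,z):
    r=R.from_rotvec(c['rotation']).apply([(u-c['cx'])/c['fx'],-(v-c['cy'])/c['fy'],-1])
    return c['position']+r*(z-c['position'][2])/r[2]
def orange(p,):
    h=cv2.cvtColor(p,cv2.COLOR_BGR2HSV)
    m=cv2.inRange(h,(8,200,150),(20,255,255))
    return cv2.morphologyEx(m,cv2.MORPH_OPEN,np.ones((3,3)))
E
python3 - <<'E'
from h import *
for n in ("scene","side"):
    f=np.load(n+"0.npz");p,d=f['p'],f['d'];c=camera_params(n);P=cloud(d,c)
    k,l,st,ce=cv2.connectedComponentsWithStats(orange(p))
    for i in range(1,k):
        if st[i,4]<60: continue
        q=P[(l==i)&(d>0)];print(n,ce[i],st[i],q.min(0).round(3),q.max(0).round(3),np.median(q,0).round(3))
    # tumbler region points
    for z0,z1 in ((.19,.24),(.05,.19)):
        b=(P[...,2]>z0)&(P[...,2]<z1)&(d>0)
        b&=(P[...,0]>.4)&(P[...,0]<.85)&(abs(P[...,1]-.1)<.25)
        b&= (p.max(-1)>120)&(np.ptp(p.astype(int),-1)<40) if z0>.1 else True
        vv,uu=np.nonzero(b)
        if len(vv): print(z0,len(vv),uu.min(),uu.max(),vv.min(),vv.max(),np.median(P[b],0))
pt=cloud(np.load('scene0.npz')['d'],camera_params('scene'))
for u,v in ((303,185),(305,180),(297,190),(272,266),(305,273),(340,235)): print(u,v,pt[v,u].round(3))
f=np.load("scene0.npz")['p'];g=np.load("side0.npz")['p']
a=cv2.resize(f[160:285,240:370],None,fx=3,fy=3,interpolation=2);b=cv2.resize(g[235:360,240:370],None,fx=3,fy=3,interpolation=2)
cv2.imwrite('pics/z.png',np.hstack([a,b]))
E
```

```text
scene [354.28974359 333.06025641] [340 314  31  35 780] [ 0.419 -0.194 -0.005] [ 0.507 -0.086  0.051] [ 0.445 -0.17   0.021]
scene [399.58287596 360.83754116] [383 339  34  40 911] [ 0.447 -0.306 -0.004] [ 0.532 -0.208  0.051] [ 0.472 -0.281  0.021]
0.19 1083 291 461 156 221 [0.75908452 0.04392348 0.2275604 ]
0.05 5848 232 467 176 318 [0.7604552  0.09501489 0.09169743]
side [329.0929432  256.87435456] [316 235  28  40 581] [ 0.42  -0.394 -0.007] [ 0.508 -0.117  0.055] [ 0.464 -0.172  0.021]
0.19 775 189 314 203 281 [0.55652796 0.16581711 0.22602997]
0.05 4067 197 350 240 364 [0.57866414 0.2258294  0.09746689]
303 185 [0.527 0.167 0.21 ]
305 180 [0.536 0.172 0.22 ]
297 190 [0.497 0.146 0.214]
272 266 [ 0.436  0.176 -0.002]
305 273 [0.482 0.088 0.011]
340 235 [ 0.675  0.208 -0.001]
```

View pics/z.png

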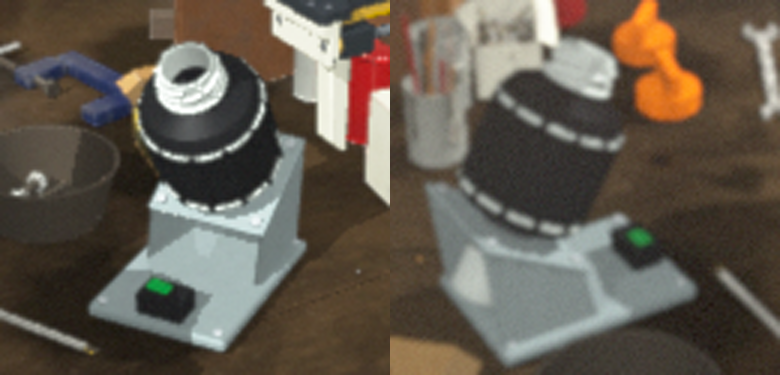

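```bash
python3 - <<'E'
from h import *
c=camera_params('scene');s=camera_params('side')
print('mouth scene',ray(304,180.7,c,.23))
# side rim outline: zoom ellipse of rim approx centre (588,50)
print('mouth side',ray(240+(592-390)/3,235+52/3,s,.23))
a,b,e=[ray(240+u/3,160+v/3,c,.012) for u,v in((90,305),(222,345),(303,240))]
print('base',a,b,e,np.linalg.norm(a-b),np.linalg.norm(b-e)); d=e-b; print(np.degrees(np.arctan2(d[1],d[0])), (a+e)/2)
a,b,e=[ray(240+(u-390)/3,235+v/3,s,.012) for u,v in((500,360),(696,290),(622,215))]
print('base',a,b,e,np.linalg.norm(a-b),np.linalg.norm(b-e)); d=a-b; print(np.degrees(np.arctan2(d[1],d[0])),(a+e)/2)
w=camera_params('wrist');S=read_state();T=R.from_rotvec(S['orientation'])
print('cam in tool',T.inv().apply(w['position']-S['tool_pos']),(T.inv()*R.from_rotvec(w['rotation'])).as_matrix().round(3),w['fx'])
E
```

```text
mouth scene [0.52026701 0.15135942 0.23      ]
mouth side [0.50911646 0.15804853 0.23      ]
base [0.43188222 0.17837446 0.012     ] [0.4956993  0.06763779 0.012     ] [0.64840647 0.166371   0.012     ] 0.12780935465596505 0.18184533768744063
32.88479330844121 [0.54014434 0.17237273 0.012     ]
base [0.58307282 0.26909757 0.012     ] [0.42665871 0.1765069  0.012     ] [0.49257934 0.0647744  0.012     ] 0.18176468968372678 0.12972925845859024
30.623772889228245 [0.53782608 0.16693598 0.012     ]
cam in tool [7.73550266e-02 8.88224900e-05 2.02442736e-02] [[-0.001  0.961  0.278]
 [ 1.     0.001  0.   ]
 [-0.     0.278 -0.961]] 407.69368807078934
```

>>> carry_out(targets=[{"x": -0.165,"y": -0.145,"z": 0.03},{"x": -0.165,"y": -0.145,"z": 0.03},{"x": -0.165,"y": -0.145,"z": 0.03},{"x": -0.165,"y": -0.145,"z": 0.03},{"x": -0.165,"y": -0.145,"z": 0.03},{"x": -0.165,"y": -0.145,"z": 0.03},{"x": -0.165,"y": -0.145,"z": 0.03}])

```text
schema error: expected keys hand, x, y, z, ax, ay, az
```

```bash
cat > cap.py <<'E'
from h import *
import sys
S=read_state();c=camera_params('wrist');p,d=read_camera('wrist');P=cloud(d,c)
cv2.imwrite(sys.argv[1],p)
print(S['t'],S['tool_pos'],S['orientation'],S['q'])
k,l,st,ce=cv2.connectedComponentsWithStats(orange(p))
for i in range(1,k):
    if st[i,4]<300: continue
    q=P[(l==i)&(d>0)]
    print(ce[i],st[i],q.min(0).round(4),q.max(0).round(4))
    b=q[q[:,2]>.046]
    if len(b)>20:
        (x,y),(w,h),a=cv2.minAreaRect((b[:,:2]*1000).astype(np.float32));print('bar top',x,y,w,h,a,'mean',b.mean(0))
    t=q[(q[:,2]>.019)&(q[:,2]<.026)]
    if len(t)>20: print('skirt top circle',cv2.minEnclosingCircle((t[:,:2]*1000).astype(np.float32)))
E
python3 cap.py pics/w1.png
```

```text
0.1 [5.99797281e-01 4.32925593e-05 4.03796176e-01] [-2.22051250e+00 -2.22061030e+00  1.68873149e-03] [-8.53872475e-02  1.31083848e-01  1.48916489e+00 -2.11274579e-05
  1.52298836e+00 -8.54302636e-02]
[215.70549738 429.70157068] [185 418  55  36 764] [ 4.537e-01 -2.746e-01 -2.000e-04] [ 0.5129 -0.2376  0.0232]
skirt top circle ((485.79541015625, -257.5086364746094), 28.577096939086914)
[209.69672131 449.09836066] [200 435  21  44 366] [ 0.4809 -0.2987  0.0211] [ 0.4961 -0.241   0.0504]
bar top 489.2801818847656 -257.3458557128906 10.536888122558594 33.42942810058594 8.51611328125 mean [ 0.48800991 -0.2485428   0.04755818]
skirt top circle ((481.8603515625, -270.28045654296875), 28.380531311035156)
```

View pics/w1.png

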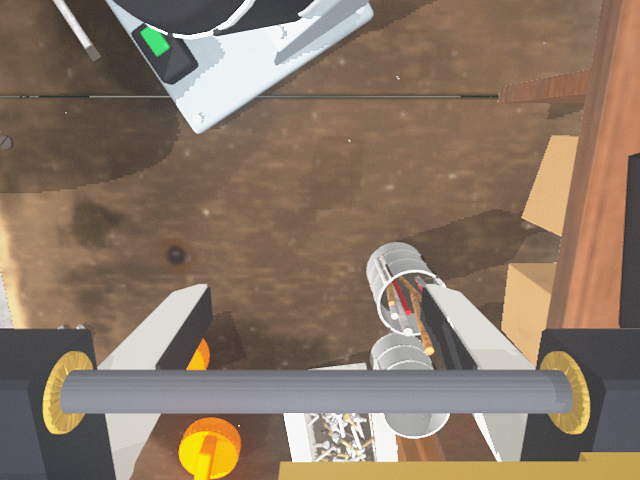

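>>> carry_out(targets=[{"hand": 100,"x": -0.165,"y": -0.145,"z": 0.03,"ax": 0,"ay": 0,"az": 0},{"hand": 100,"x": -0.165,"y": -0.145,"z": 0.03,"ax": 0,"ay": 0,"az": 0},{"hand": 100,"x": -0.165,"y": -0.145,"z": 0.03,"ax": 0,"ay": 0,"az": 0},{"hand": 100,"x": -0.165,"y": -0.145,"z": 0.03,"ax": 0,"ay": 0,"az": 0},{"hand": 100,"x": -0.165,"y": -0.145,"z": 0.03,"ax": 0,"ay": 0,"az": 0},{"hand": 100,"x": -0.165,"y": -0.145,"z": 0.03,"ax": 0,"ay": 0,"az": 0}])

```text
t: 0.9
tool_pos: [0.4553, -0.1647, 0.3749]
orientation: [2.222, 2.221, 0.001]
force: [-0.1, 1.3, 0.8]
opening: 0.0931
gripper_force: 0.0
```

```bash
python3 cap.py pics/w2.png
```

```text
0.9 [ 0.45532922 -0.16471342  0.37489598] [2.22182277e+00 2.22083979e+00 8.36948452e-04] [-4.53218415e-01 -1.72324914e-01  1.84117514e+00  4.55089443e-04
  1.47242144e+00 -4.52820519e-01]
[330.3286052  202.08794326] [ 297  170   56   77 2115] [ 0.4407 -0.1959 -0.0016] [ 0.4877 -0.1254  0.0513]
bar top 458.0567626953125 -153.9333038330078 10.002300262451172 55.33224105834961 26.4023494720459 mean [ 0.4566765  -0.15069534  0.04827927]
skirt top circle ((457.122314453125, -156.39651489257812), 31.294843673706055)
[353.3255 321.377 ] [ 310  292   70   75 2000] [ 0.4499 -0.304  -0.0013] [ 0.5168 -0.2384  0.05  ]
bar top 481.29388427734375 -267.3077392578125 50.147560119628906 14.135313987731934 77.07109832763672 mean [ 0.48165317 -0.25723911  0.04774905]
skirt top circle ((481.1585388183594, -270.0428771972656), 31.715389251708984)
```

View pics/w2.png

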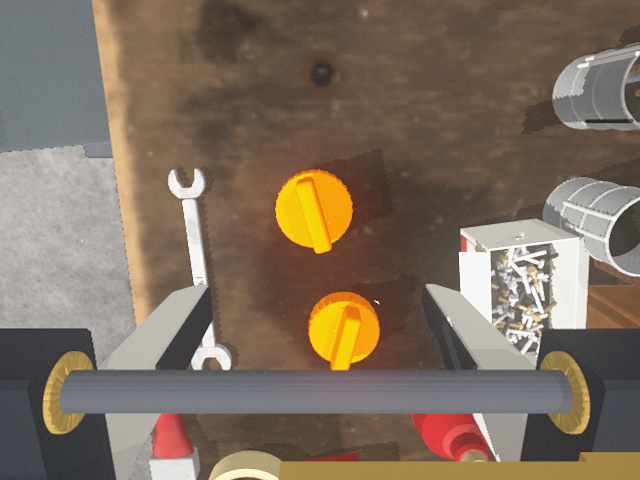

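```bash
cat > bar.py <<'E'
from h import *
S=read_state();c=camera_params('wrist');p,d=read_camera('wrist');P=cloud(d,c)
print(S['t'],S['tool_pos'],S['orientation'])
n=np.hypot(P[...,0]-.457,P[...,1]+.157)<.045
for lo,hi in((.043,.056),(.017,.027)):
    m=(n&(d>0)&(P[...,2]>lo)&(P[...,2]<hi)).astype(np.uint8)
    m=cv2.morphologyEx(m,cv2.MORPH_OPEN,np.ones((3,3)))
    u,v=np.nonzero(m)[::-1];z=(.05 if lo>.03 else .022)
    q=np.array([ray(a,b,c,z) for a,b in zip(u,v)])
    print(z,np.median(P[m>0][:,2]),cv2.minAreaRect((q[:,:2]*1000).astype(np.float32)),cv2.minEnclosingCircle((q[:,:2]*1000).astype(np.float32)))
E
python3 bar.py
```

```text
0.95 [ 0.4555896  -0.16440405  0.37495489] [2.22066126e+00 2.22193383e+00 8.18674658e-04]
0.05 0.04947093380001083 ((453.2499694824219, -157.001708984375), (14.041167259216309, 57.87016296386719), 16.222036361694336) ((453.812255859375, -156.860107421875), 28.995622634887695)
0.022 0.021783931337161527 ((452.95428466796875, -156.46353149414062), (63.067840576171875, 62.067474365234375), 12.763237953186035) ((453.1910705566406, -157.24949645996094), 32.12133026123047)
```

>>> carry_out(newtons=40, targets=[{"hand": 80,"x": 0.008,"y": -0.002,"z": 0.06,"ax": 0,"ay": 0,"az": -0.283},{"hand": 70,"x": 0.008,"y": -0.002,"z": 0.12,"ax": 0,"ay": 0,"az": -0.283},{"hand": 60,"x": 0.008,"y": -0.002,"z": 0.15,"ax": 0,"ay": 0,"az": -0.283},{"hand": 60,"x": 0.008,"y": -0.002,"z": 0.163,"ax": 0,"ay": 0,"az": -0.283},{"hand": 60,"x": 0.008,"y": -0.002,"z": 0.163,"ax": 0,"ay": 0,"az": -0.283},{"hand": 0,"x": 0.008,"y": -0.002,"z": 0.163,"ax": 0,"ay": 0,"az": -0.283},{"hand": 0,"x": 0.008,"y": -0.002,"z": 0.163,"ax": 0,"ay": 0,"az": -0.283},{"hand": 0,"x": 0.008,"y": -0.002,"z": 0.163,"ax": 0,"ay": 0,"az": -0.283}])

```text
t: 2.0
tool_pos: [0.4534, -0.1572, 0.2127]
orientation: [1.885, 2.511, 0.001]
force: [-0.1, -0.2, -0.0]
opening: 0.0304
gripper_force: 0.0
```

>>> carry_out(targets=[{"hand": 0,"x": 0,"y": 0,"z": 0,"ax": 0,"ay": 0,"az": 0},{"hand": 0,"x": 0,"y": 0,"z": 0,"ax": 0,"ay": 0,"az": 0},{"hand": 0,"x": 0,"y": 0,"z": 0,"ax": 0,"ay": 0,"az": 0},{"hand": 0,"x": 0,"y": 0,"z": 0,"ax": 0,"ay": 0,"az": 0},{"hand": 0,"x": 0,"y": 0,"z": -0.05,"ax": 0,"ay": 0,"az": 0},{"hand": 0,"x": 0,"y": 0,"z": -0.1,"ax": 0,"ay": 0,"az": 0},{"hand": 0,"x": 0,"y": 0,"z": -0.16,"ax": 0,"ay": 0,"az": 0},{"hand": 0,"x": 0,"y": 0,"z": -0.2,"ax": 0,"ay": 0,"az": 0}])

```text
t: 3.0
tool_pos: [0.4531, -0.157, 0.4146]
orientation: [1.884, 2.51, 0.001]
force: [-0.2, -0.5, -0.8]
opening: 0.0136
gripper_force: 40.0
```

```bash
cat >> h.py <<'E'
def goal(M,psi,off,roll=0,base=None):
    """off: position of TCP in final tool axes relative to the rim centre"""
    S=read_state();T=R.from_rotvec(S['orientation']);m=np.array([-.5*np.cos(psi),-.5*np.sin(psi),np.sqrt(.75)])
    B=T if base is None else R.from_rotvec(base)
    z=B.apply([0,0,1]);a=np.cross(z,-m);n=np.linalg.norm(a)
    D=R.from_rotvec(a/n*np.arctan2(n,z@-m))*B if n>1e-9 else B
    D=D*R.from_rotvec([0,0,roll])
    p=np.array(M)+D.apply(off)
    print('t',S['t'],'world goal',p.round(4),D.as_rotvec().round(4),'shift',T.inv().apply(p-S['tool_pos']).round(4),'turn',(T.inv()*D).as_rotvec().round(4),'q',S['q'].round(2))
E
python3 -c "
from h import *
goal([.515,.155,.23],np.radians(31.5),[-.06,0,-.31])"
```

```text
t 3.0 world goal [0.4014 0.0175 0.4906] [1.7181 2.2903 0.7132] shift [ 0.1818 -0.0007 -0.0763] turn [-0.5032  0.1396  0.    ] q [-0.44 -0.21  1.8  -0.    1.55 -0.72]
```

>>> carry_out(targets=[{"hand": 0,"x": 0.05,"y": 0,"z": -0.02,"ax": -0.13,"ay": 0.035,"az": 0},{"hand": 0,"x": 0.1,"y": 0,"z": -0.04,"ax": -0.25,"ay": 0.07,"az": 0},{"hand": 0,"x": 0.14,"y": 0,"z": -0.06,"ax": -0.38,"ay": 0.105,"az": 0},{"hand": 0,"x": 0.182,"y": -0.001,"z": -0.076,"ax": -0.503,"ay": 0.14,"az": 0},{"hand": 0,"x": 0.182,"y": -0.001,"z": -0.076,"ax": -0.503,"ay": 0.14,"az": 0},{"hand": 0,"x": 0.182,"y": -0.001,"z": -0.076,"ax": -0.503,"ay": 0.14,"az": 0},{"hand": 0,"x": 0.182,"y": -0.001,"z": -0.076,"ax": -0.503,"ay": 0.14,"az": 0}])

```text
t: 3.88
tool_pos: [0.4015, 0.0169, 0.4867]
orientation: [1.723, 2.293, 0.711]
force: [-0.1, 0.4, -2.2]
opening: 0.0137
gripper_force: 40.0
```

```bash
python3 - <<'E'
from h import *
S=read_state();c=camera_params('wrist');p,d=read_camera('wrist')
print(S['t'],S['tool_pos'],S['orientation'],S['q'].round(2),S['force'].round(2))
np.savez('w3.npz',p=p,d=d,S=S,c=c);cv2.imwrite('pics/w3.png',p)
E
```

```text
3.875 [0.40152076 0.01686918 0.486698  ] [1.72332144 2.29313293 0.71075355] [-0.26 -0.69  2.06  0.38  1.41 -0.54] [-0.14  0.45 -2.17]
```

View pics/w3.png

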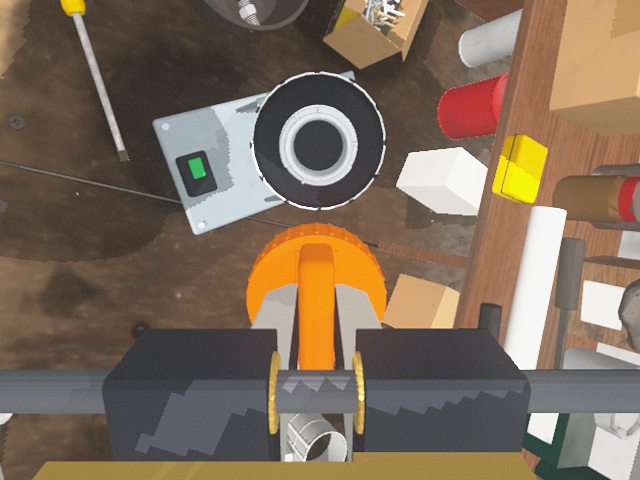

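```bash
python3 - <<'E'
from h import *
f=np.load('w3.npz',allow_pickle=True);p,d,c=f['p'],f['d'],f['c'].item();P=cloud(d,c)
A,B,C=[ray(u,v,c,.012)[:2] for u,v in((153,121),(193,235),(352,71))]
print(A,B,C,np.linalg.norm(B-A),np.linalg.norm(C-A))
for e in((B-A)@np.array([[0,1],[-1,0]]),C-A): print('psi',np.degrees(np.arctan2(e[1],e[0])))
psi=np.radians(31.5)
M=np.array([.515,.155,.23])
m=np.array([-.5*np.cos(psi),-.5*np.sin(psi),np.sqrt(.75)])
ez=m;ex=np.cross([np.sin(psi),-np.cos(psi),0],ez);ex=-np.cross(ez,[-np.sin(psi),np.cos(psi),0])*-1
ey=np.cross(ez,ex)
L=(P-M)@np.array([ex,ey,ez]).T
r=np.hypot(L[...,0],L[...,1])
b=(r<.032)&(d>0)&(L[...,2]>-.03)
h,e=np.histogram(L[b][:,2]*1000,bins=np.arange(-30,6,2));print(dict(zip(e,h)))
# plane fit to rim
k=b&(L[...,2]>-.0035)&(L[...,2]<.004)
q=P[k];g=q.mean(0);print('rim pts',len(q),g,'normal',np.linalg.svd(q-g)[2][2],'m',m)
v,u=np.nonzero(k);print(cv2.fitEllipse(cv2.convexHull(np.stack([u,v],1).astype(np.int32))))
hsv=p.max(-1)[100:195,270:370]
x=cv2.resize(p[95:200,265:375],None,fx=5.4,fy=5.4,interpolation=cv2.INTER_CUBIC);cv2.imwrite('pics/neck.png',x)
# outer bright contour & bore
gmask=(p.min(-1)>100).astype(np.uint8);gm=np.zeros_like(gmask);gm[100:192,276:362]=gmask[100:192,276:362]
cs,hi=cv2.findContours(gm,cv2.RETR_CCOMP,cv2.CHAIN_APPROX_NONE)
for s in cs:
    if len(s)>60:
        el=cv2.fitEllipse(s);print(len(s),el,ray(*el[0],c,.23))
E
```

```text
[0.42816989 0.17612009] [0.49281568 0.066188  ] [0.64925886 0.31540734] 0.12753094642057647 0.26130685118687486
psi 30.45774529807029
psi 32.21115015529128
{np.int64(-30): np.int64(187), np.int64(-28): np.int64(1201), np.int64(-26): np.int64(793), np.int64(-24): np.int64(167), np.int64(-22): np.int64(54), np.int64(-20): np.int64(42), np.int64(-18): np.int64(42), np.int64(-16): np.int64(46), np.int64(-14): np.int64(54), np.int64(-12): np.int64(185), np.int64(-10): np.int64(228), np.int64(-8): np.int64(306), np.int64(-6): np.int64(308), np.int64(-4): np.int64(327), np.int64(-2): np.int64(246), np.int64(0): np.int64(833), np.int64(2): np.int64(121)}
rim pts 1451 [0.51297118 0.15499769 0.22917478] normal [ 0.42403461  0.26341636 -0.8664909 ] m [-0.42632008 -0.26124928  0.8660254 ]
((316.87664794921875, 145.44386291503906), (77.74274444580078, 79.0096435546875), 167.88597106933594)
233 ((317.8912353515625, 144.9163818359375), (78.44099426269531, 81.16663360595703), 178.09274291992188) [0.51266827 0.15572542 0.23      ]
142 ((317.8586120605469, 144.99180603027344), (49.9267463684082, 51.01469802856445), 4.37462854385376) [0.51265599 0.15566913 0.23      ]
```

View pics/neck.png

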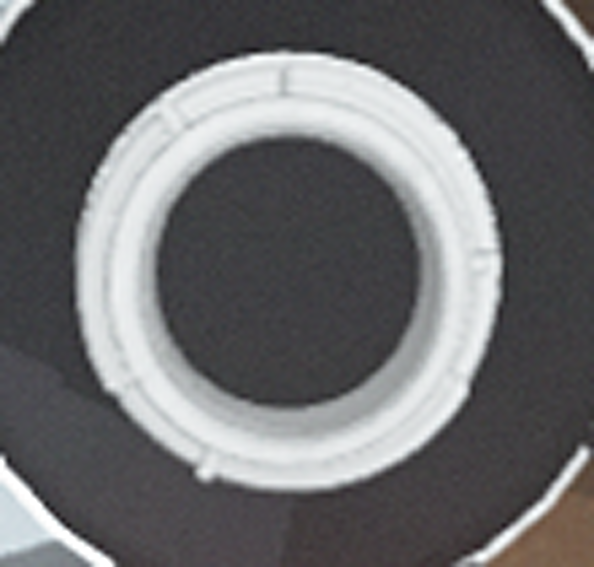

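```bash
python3 -c "
from h import *
goal([.5128,.1556,.2297],np.radians(31.7),[0,0,-.225])"
```

```text
t 3.925 world goal [0.4171 0.0965 0.4246] [1.7217 2.2898 0.7149] shift [0.0618 0.0003 0.0814] turn [-0.004  -0.0002  0.    ] q [-0.26 -0.69  2.06  0.38  1.41 -0.54]
```

>>> carry_out(newtons=60, targets=[{"hand": 0,"x": 0.05,"y": 0,"z": 0,"ax": -0.004,"ay": 0,"az": 0},{"hand": 0,"x": 0.062,"y": 0,"z": 0.03,"ax": -0.004,"ay": 0,"az": 0},{"hand": 0,"x": 0.062,"y": 0,"z": 0.07,"ax": -0.004,"ay": 0,"az": 0},{"hand": 0,"x": 0.062,"y": 0,"z": 0.081,"ax": -0.004,"ay": 0,"az": 0},{"hand": 0,"x": 0.062,"y": 0,"z": 0.081,"ax": -0.004,"ay": 0,"az": 0},{"hand": 0,"x": 0.062,"y": 0,"z": 0.081,"ax": -0.004,"ay": 0,"az": 0}])

```text
t: 4.68
tool_pos: [0.4166, 0.0966, 0.4273]
orientation: [1.719, 2.287, 0.718]
force: [0.3, 0.0, 0.0]
opening: 0.0131
gripper_force: 60.0
```

```bash
cat > st.py <<'E'
from h import *
goal([.5128,.1556,.2297],np.radians(31.7),[0,0,-.2087])
S=read_state();m=-R.from_rotvec(S['orientation']).apply([0,0,1])
psi=np.radians(31.7);mm=np.array([-.5*np.cos(psi),-.5*np.sin(psi),np.sqrt(.75)])
T=R.from_rotvec(S['orientation']);e=T.inv().apply(S['tool_pos']-np.array([.5128,.1556,.2297]))
print('seat height mm',1000*(-e[2]-.1947),'lateral(tool) mm',1000*e[:2],'tilt deg',np.degrees(np.arccos(m@mm)),'force tool',T.inv().apply(S['force']).round(2),'torque',T.inv().apply(S['wrist_torque']).round(2),S['opening'])
E
python3 st.py; python3 - <<'E'
from h import *
out=[]
for n,(r0,c0,h,w) in {'scene':(150,255,70,90),'side':(225,270,70,90)}.items():
    p,d=read_camera(n);out.append(cv2.resize(p[r0:r0+h,c0:c0+w],None,fx=4.4,fy=4.4,interpolation=2))
cv2.imwrite('pics/chk.png',np.hstack(out))
E
```

```text
t 4.675 world goal [0.424  0.1008 0.4104] [1.7203 2.2906 0.7147] shift [-0.0006 -0.001   0.0188] turn [ 0.0039  0.0005 -0.    ] q [-0.01 -0.65  2.14  0.29  1.2  -0.34]
seat height mm 32.797839683643026 lateral(tool) mm [0.52785413 1.80242852] tilt deg 0.22337980936762175 force tool [-0.04  0.24  0.11] torque [ 0.27 -0.05  0.01] 0.013086621577818688
```

View pics/chk.png

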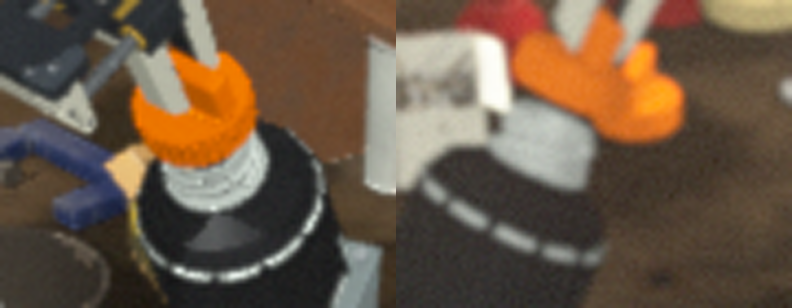

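>>> carry_out(targets=[{"hand": 0,"x": -0.0006,"y": -0.001,"z": 0.008,"ax": 0.004,"ay": 0,"az": 0},{"hand": 0,"x": -0.0006,"y": -0.001,"z": 0.015,"ax": 0.004,"ay": 0,"az": 0},{"hand": 0,"x": -0.0006,"y": -0.001,"z": 0.016,"ax": 0.004,"ay": 0,"az": 0},{"hand": 0,"x": -0.0006,"y": -0.001,"z": 0.016,"ax": 0.004,"ay": 0,"az": 0},{"hand": 0,"x": -0.0006,"y": -0.001,"z": 0.016,"ax": 0.004,"ay": 0,"az": 0}])

```text
t: 5.4
tool_pos: [0.4226, 0.1006, 0.4116]
orientation: [1.72, 2.292, 0.713]
force: [-0.5, -0.8, -1.4]
opening: 0.0131
gripper_force: 60.0
```

```bash
python3 st.py
```

```text
t 5.4 world goal [0.424  0.1008 0.4104] [1.7197 2.291  0.7146] shift [-0.0004  0.0007  0.0017] turn [-0.0014 -0.0002 -0.    ] q [-0.   -0.62  2.15  0.29  1.17 -0.34]
seat height mm 15.649930882863567 lateral(tool) mm [ 0.47349435 -1.0315736 ] tilt deg 0.08295456959424584 force tool [-0.82 -1.24  0.8 ] torque [ 0.31 -0.04  0.05] 0.013133633851274895
```

>>> carry_out(targets=[{"hand": 0,"x": 0,"y": 0.0005,"z": 0.001,"ax": -0.001,"ay": 0,"az": 0},{"hand": 0,"x": 0,"y": 0.0005,"z": 0.002,"ax": -0.001,"ay": 0,"az": 0},{"hand": 0,"x": 0,"y": 0.0005,"z": 0.003,"ax": -0.001,"ay": 0,"az": 0},{"hand": 0,"x": 0,"y": 0.0005,"z": 0.003,"ax": -0.001,"ay": 0,"az": 0}])

```text
t: 5.9
tool_pos: [0.4241, 0.1013, 0.4105]
orientation: [1.719, 2.291, 0.714]
force: [-11.7, -5.7, 10.1]
opening: 0.0137
gripper_force: 60.0
```

```bash
python3 st.py
```

```text
t 5.9 world goal [0.424  0.1008 0.4104] [1.7188 2.2915 0.7145] shift [-0.0005 -0.0002 -0.0001] turn [-0.0001  0.0003  0.    ] q [-0.   -0.61  2.15  0.29  1.16 -0.34]
seat height mm 13.850608708828204 lateral(tool) mm [0.44866364 0.1866772 ] tilt deg 0.02017884625852066 force tool [ -0.39  -6.29 -15.22] torque [1.54 0.02 0.03] 0.01366283299634538
```

>>> carry_out(targets=[{"hand": 0,"x": 0,"y": -0.0004,"z": -0.0006,"ax": 0,"ay": 0,"az": 0},{"hand": 0,"x": 0,"y": -0.0004,"z": -0.0006,"ax": 0,"ay": 0,"az": -0.08},{"hand": 0,"x": 0,"y": -0.0004,"z": -0.0006,"ax": 0,"ay": 0,"az": -0.15},{"hand": 0,"x": 0,"y": -0.0004,"z": -0.0006,"ax": 0,"ay": 0,"az": -0.15}])

```text
t: 6.4
tool_pos: [0.4238, 0.1012, 0.4097]
orientation: [1.528, 2.388, 0.685]
force: [1.7, -0.8, 0.4]
opening: 0.0136
gripper_force: 60.0
```

```bash
python3 st.py
```

```text
t 6.4 world goal [0.424  0.1008 0.4104] [1.5278 2.3884 0.6846] shift [-0.0004  0.0004 -0.0006] turn [0.0003 0.0003 0.    ] q [-0.   -0.61  2.15  0.29  1.16 -0.49]
seat height mm 13.38064645902945 lateral(tool) mm [ 0.3576004  -0.34087467] tilt deg 0.02434026962990141 force tool [-1.45  1.22  0.17] torque [ 0.1  -0.3   0.02] 0.013612821487905862
```

>>> carry_out(targets=[{"hand": 0,"x": 0,"y": 0,"z": 0,"ax": 0,"ay": 0,"az": -0.08},{"hand": 0,"x": 0,"y": 0,"z": 0,"ax": 0,"ay": 0,"az": -0.15},{"hand": 0,"x": 0,"y": 0,"z": 0.001,"ax": 0,"ay": 0,"az": -0.15},{"hand": 0,"x": 0,"y": 0,"z": 0.002,"ax": 0,"ay": 0,"az": -0.15},{"hand": 0,"x": 0,"y": 0,"z": 0.002,"ax": 0,"ay": 0,"az": -0.15}])

```text
t: 7.02
tool_pos: [0.4245, 0.1018, 0.4074]
orientation: [1.333, 2.472, 0.651]
force: [-0.1, -0.4, -0.7]
opening: 0.0136
gripper_force: 60.0
```

```bash
python3 st.py
```

```text
t 7.025 world goal [0.424  0.1008 0.4104] [1.3328 2.4712 0.6518] shift [-0.0006  0.0007 -0.0031] turn [-0.0009 -0.0005  0.    ] q [ 0.   -0.61  2.16  0.29  1.16 -0.64]
seat height mm 10.939295349004647 lateral(tool) mm [ 0.74257543 -0.86326308] tilt deg 0.057704482711318145 force tool [-0.33 -0.59  0.45] torque [ 0.28 -0.01 -0.05] 0.013580313625833262
```

Dropped past the ridge with no force; keep lowering, gently, to the ridge beneath.

>>> carry_out(targets=[{"hand": 0,"x": -0.0003,"y": 0.0005,"z": 0.0015,"ax": 0,"ay": 0,"az": 0},{"hand": 0,"x": -0.0003,"y": 0.0005,"z": 0.003,"ax": 0,"ay": 0,"az": 0},{"hand": 0,"x": -0.0003,"y": 0.0005,"z": 0.0045,"ax": 0,"ay": 0,"az": 0},{"hand": 0,"x": -0.0003,"y": 0.0005,"z": 0.0045,"ax": 0,"ay": 0,"az": 0}])

```text
t: 7.52
tool_pos: [0.4269, 0.103, 0.4038]
orientation: [1.332, 2.473, 0.651]
force: [-0.2, -0.5, -1.6]
opening: 0.0135
gripper_force: 60.0
```

```bash
python3 st.py
```

```text
t 7.525 world goal [0.424  0.1008 0.4104] [1.3313 2.4718 0.6515] shift [-0.0003  0.0002 -0.0076] turn [-0.0008 -0.0005 -0.    ] q [ 0.   -0.6   2.16  0.29  1.15 -0.64]
seat height mm 6.442412370022577 lateral(tool) mm [ 0.4475289  -0.33215952] tilt deg 0.05541594429841674 force tool [-0.24 -1.15  1.14] torque [ 0.31 -0.04 -0.01] 0.013503607762403636
```

>>> carry_out(targets=[{"hand": 0,"x": -0.0002,"y": 0.0002,"z": 0.0008,"ax": 0,"ay": 0,"az": 0},{"hand": 0,"x": -0.0002,"y": 0.0002,"z": 0.0012,"ax": 0,"ay": 0,"az": 0.1},{"hand": 0,"x": -0.0002,"y": 0.0002,"z": 0.0017,"ax": 0,"ay": 0,"az": 0.2},{"hand": 0,"x": -0.0002,"y": 0.0002,"z": 0.0022,"ax": 0,"ay": 0,"az": 0.3},{"hand": 0,"x": -0.0002,"y": 0.0002,"z": 0.0026,"ax": 0,"ay": 0,"az": 0.4},{"hand": 0,"x": -0.0002,"y": 0.0002,"z": 0.0026,"ax": 0,"ay": 0,"az": 0.4}])

```text
t: 8.28
tool_pos: [0.4284, 0.1035, 0.4022]
orientation: [1.844, 2.218, 0.733]
force: [-0.8, -0.9, 1.2]
opening: 0.0135
gripper_force: 60.0
```

```bash
python3 st.py
```

```text
t 8.275 world goal [0.424  0.1008 0.4104] [1.8445 2.2184 0.7328] shift [-0.0002 -0.0003 -0.0097] turn [0.0001 0.0001 0.    ] q [ 0.01 -0.59  2.16  0.29  1.14 -0.24]
seat height mm 4.266769883415261 lateral(tool) mm [0.13581097 0.32670103] tilt deg 0.005024050229038813 force tool [-0.47 -0.23 -1.6 ] torque [ 0.18 -0.23  0.01] 0.013513010710107118
```

>>> carry_out(targets=[{"hand": 0,"x": 0,"y": 0,"z": 0.0005,"ax": 0,"ay": 0,"az": 0.1},{"hand": 0,"x": 0,"y": 0,"z": 0.0009,"ax": 0,"ay": 0,"az": 0.2},{"hand": 0,"x": 0,"y": 0,"z": 0.0014,"ax": 0,"ay": 0,"az": 0.3},{"hand": 0,"x": 0,"y": 0,"z": 0.0018,"ax": 0,"ay": 0,"az": 0.4},{"hand": 0,"x": 0,"y": 0,"z": 0.0023,"ax": 0,"ay": 0,"az": 0.5},{"hand": 0,"x": 0,"y": 0,"z": 0.0027,"ax": 0,"ay": 0,"az": 0.6},{"hand": 0,"x": 0,"y": 0,"z": 0.0027,"ax": 0,"ay": 0,"az": 0.6}])

```text
t: 9.15
tool_pos: [0.4295, 0.1043, 0.3999]
orientation: [2.531, 1.652, 0.81]
force: [-1.9, -0.3, 1.3]
opening: 0.0138
gripper_force: 60.0
```

```bash
python3 st.py
```

```text
t 9.15 world goal [0.424  0.1008 0.4104] [2.5309 1.6517 0.8095] shift [-0.0004 -0.0001 -0.0124] turn [-0.0002 -0.0001  0.    ] q [ 0.01 -0.59  2.16  0.29  1.13  0.36]
seat height mm 1.6023748589970854 lateral(tool) mm [0.39091735 0.0410971 ] tilt deg 0.014947122970076918 force tool [-0.27 -1.11 -1.99] torque [ 0.35 -0.19 -0.05] 0.013843885669191345
```

>>> carry_out(targets=[{"hand": 0,"x": 0,"y": 0,"z": 0.0004,"ax": 0,"ay": 0,"az": 0.1},{"hand": 0,"x": 0,"y": 0,"z": 0.0009,"ax": 0,"ay": 0,"az": 0.2},{"hand": 0,"x": 0,"y": 0,"z": 0.0013,"ax": 0,"ay": 0,"az": 0.3},{"hand": 0,"x": 0,"y": 0,"z": 0.0015,"ax": 0,"ay": 0,"az": 0.4},{"hand": 0,"x": 0,"y": 0,"z": 0.0015,"ax": 0,"ay": 0,"az": 0.4}])

```text
t: 9.78
tool_pos: [0.4302, 0.1046, 0.3988]
orientation: [-2.742, -1.091, -0.779]
force: [-2.9, -1.6, 4.4]
opening: 0.0134
gripper_force: 60.0
```

```bash
python3 st.py
```

```text
t 9.775 world goal [0.424  0.1008 0.4104] [-2.7416 -1.091  -0.7786] shift [-0.0005 -0.0001 -0.0137] turn [ 0.0002 -0.0003 -0.    ] q [ 0.01 -0.59  2.16  0.29  1.13  0.76]
seat height mm 0.2692051369746207 lateral(tool) mm [0.55264927 0.13012144] tilt deg 0.023909312100928067 force tool [-0.59 -0.29 -5.4 ] torque [ 0.28 -0.33  0.1 ] 0.013362732607795968
```

Seat is nearly on the rim (5 N); now take up the play, watching the torque about the axis.

>>> carry_out(targets=[{"hand": 0,"x": 0,"y": 0,"z": 0,"ax": 0,"ay": 0,"az": 0.08},{"hand": 0,"x": 0,"y": 0,"z": 0,"ax": 0,"ay": 0,"az": 0.16},{"hand": 0,"x": 0,"y": 0,"z": 0,"ax": 0,"ay": 0,"az": 0.24},{"hand": 0,"x": 0,"y": 0,"z": 0,"ax": 0,"ay": 0,"az": 0.3},{"hand": 0,"x": 0,"y": 0,"z": 0,"ax": 0,"ay": 0,"az": 0.3}])

```text
t: 10.4
tool_pos: [0.4305, 0.1044, 0.3989]
orientation: [-2.81, -0.655, -0.735]
force: [4.5, -2.1, 2.3]
opening: 0.0134
gripper_force: 60.6
```

```bash
python3 st.py
```

```text
t 10.4 world goal [0.424  0.1008 0.4104] [-2.8095 -0.6559 -0.7328] shift [-0.0007 -0.0002 -0.0137] turn [ 0.0014 -0.0013  0.    ] q [ 0.01 -0.59  2.16  0.29  1.13  1.06]
seat height mm 0.2571595288754225 lateral(tool) mm [0.96473085 0.51429426] tilt deg 0.10846483716578607 force tool [ 3.91  3.79 -0.66] torque [-0.69  0.25 -0.7 ] 0.013375700661772329
```

>>> carry_out(targets=[{"hand": 0,"x": 0,"y": 0,"z": 0,"ax": 0,"ay": 0,"az": 0.04},{"hand": 0,"x": 0,"y": 0,"z": 0,"ax": 0,"ay": 0,"az": 0.08},{"hand": 0,"x": 0,"y": 0,"z": 0,"ax": 0,"ay": 0,"az": 0.08}])

```text
t: 10.78
tool_pos: [0.4305, 0.1044, 0.3989]
orientation: [-2.818, -0.54, -0.721]
force: [5.5, -1.9, 1.7]
opening: 0.0139
gripper_force: 63.1
```

```bash
python3 st.py
```

```text
t 10.775 world goal [0.424  0.1008 0.4104] [-2.8172 -0.5403 -0.7183] shift [-0.0007 -0.0002 -0.0137] turn [ 0.0014 -0.0015  0.    ] q [ 0.01 -0.59  2.16  0.29  1.13  1.14]
seat height mm 0.2601336204529625 lateral(tool) mm [1.03388353 0.45830197] tilt deg 0.11580702814322812 force tool [4.77 3.78 0.41] torque [-0.61  0.43 -1.21] 0.013879512832303653
```

>>> carry_out(targets=[{"hand": 50,"x": 0,"y": 0,"z": 0,"ax": 0,"ay": 0,"az": 0.08},{"hand": 50,"x": 0,"y": 0,"z": 0,"ax": 0,"ay": 0,"az": 0.0},{"hand": 50,"x": 0,"y": 0,"z": 0,"ax": 0,"ay": 0,"az": 0.0},{"hand": 50,"x": 0,"y": 0,"z": -0.03,"ax": 0,"ay": 0,"az": 0},{"hand": 50,"x": 0,"y": 0,"z": -0.07,"ax": 0,"ay": 0,"az": 0},{"hand": 50,"x": 0,"y": 0,"z": -0.1,"ax": 0,"ay": 0,"az": 0},{"hand": 50,"x": 0,"y": 0,"z": -0.1,"ax": 0,"ay": 0,"az": 0}])

```text
t: 11.65
tool_pos: [0.3875, 0.0781, 0.4873]
orientation: [-2.817, -0.533, -0.724]
force: [0.1, 0.3, -0.1]
opening: 0.0465
gripper_force: 0.0
```

```bash
python3 - <<'E'
from h import *
S=read_state();print(S['t'],S['opening'],S['force'])
c=camera_params('wrist');p,d=read_camera('wrist');cv2.imwrite('pics/end.png',p);P=cloud(d,c)
psi=np.radians(31.7);m=np.array([-.5*np.cos(psi),-.5*np.sin(psi),np.sqrt(.75)]);M=np.array([.5128,.1556,.2297])
L=(P-M)@m;r=np.linalg.norm(P-M-L[...,None]*m,axis=-1)
b=(d>0)&(r<.031)
for lo,hi in((0,.01),(.025,.04)):
    k=b&(L>lo)&(L<hi);q=P[k]
    if len(q)>20:
        n=np.linalg.svd(q-q.mean(0),full_matrices=False)[2][2];print('h',np.median(L[k]),len(q),'tilt',np.degrees(np.arccos(abs(n@m))))
E
```

```text
11.65 0.04652003457394753 [ 0.05570406  0.25043098 -0.05784306]
h 0.0047885078138126275 4235 tilt 0.11320420220404788
h 0.03244781540858687 1913 tilt 0.8002058263115223
```

View pics/end.png

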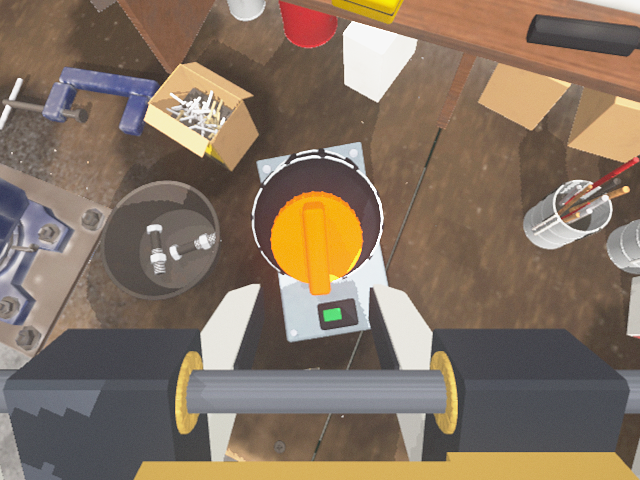

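```bash
python3 -c "
from plant import *
print(robot.close_job())"
```

```text
the job is handed in; nothing more can be done
None
```

The orange cap is screwed home on the tumbler's neck (about 1.2 N m, square to within a degree by the wrist camera) and let go, and the job was handed in at about 12 s with no verdict returned.

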